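# Candle a shell slab over a half-open light box shutter

## Task

Lay the long rectangular shell slab, without dropping it, across the two narrow raised rests of the light box so that it bridges them, square and centred, and let go of it while the shutter is still shut. Then slide the sprung shutter by its upright tab to half of its travel (tab at the wide middle marks) and keep holding it there: the program finishes while the gripper still holds the shutter half open, since it would spring shut if released. Leave the slab lying on its rests and the other things where they are.

Things in the scene. Friction and masses are not known exactly. Their poses are not given: they have to be found in the camera images.
- lightbox: Fixed plywood light box, top 60 mm above the table, x -65 to +65, y -70 to +180 mm from its origin, which lies on the table under the centre of the lit window (50 in x by 80 in y) in its top; z up. The shutter covers the window and runs along y between two steel rails, 10 mm wide, tops at 68 mm, at x = -34 and +34 mm.
- rest_mid (a point): Midpoint between the two rests at the height of their tops: x 0, y -20, z 95 mm in the box frame, axes as the box. The rests are narrow wooden uprights, each 10 (x) by 30 mm (y), on the rails at x = -34 and +34, y = -20 mm; the gap between them is 58 mm. The slab's origin belongs here, its length along the box's x.
- shutter (a joint): Travel of the aluminium shutter plate (top face 66 mm above the table) along the box's +y: 0 shut, 0.080 m fully open, 0.040 m half. A spring pulls it shut with about 3 N when shut, 9 N at half, 15 N fully open (150 N/m), friction about 0.5 N; it runs back by itself if let go.
- shutter_tab (a point): Centre of the top of the shutter's upright black tab, 30 (x) x 12 (y) mm, rising from 65 to 110 mm above the table; moves with the shutter. With the shutter shut it is at x 0, y +75 mm of the box frame. Axes as the box. Grip it across its 12 mm, or push it from its -y side.
- half_mark (a point): Where the centre of the tab's top is when the shutter is half open (x 0, y +115, z 110 mm in the box frame). Each rail bears three black lines across it: thin at shut (y 75) and fully open (y 155), wide at half (y 115 mm).
- slab: The loose shell slab, long rectangle 90 (x) x 34 (y) x 10 mm, about 80 g, cream, lying flat on the table. Origin: centre of its underside; x along its length.
- disc: Bystander: round shell disc, 48 mm across, 10 mm thick, on the table. Origin: centre of its underside.
- square: Bystander: square shell piece, 42 x 42 x 10 mm, on the table. Origin: centre of its underside.
- tape: Bystander: roll of tape lying flat, 90 mm across, 25 mm high, on the table. Origin: centre of its underside.
Mind the look-alikes: they are no part of the job. Leave any brown look-alike of the slab alone.

How it is judged:
On the way, in this order (a step that is already met when the one before it is completed fails the run):
1. the slab bridges both rests, centred and released, while the shutter is still shut (x of slab in the frame of rest_mid between -0.01 and 0.01 m and y of slab in the frame of rest_mid between -0.012 and 0.012 m and z of slab in the frame of rest_mid between -0.003 and 0.003 m and angle between the x axis of slab and the x axis of lightbox, either way round below 0.2 rad and angle between slab's own z axis and vertical below 0.08 rad and linear speed of slab below 0.02 m/s and contact force between slab and lightbox above 0.2 N and contact force between slab and the fingers below 0.1 N and contact force between slab and the arm below 0.1 N and value of joint shutter below 0.008 m), for 0.3 s.
2. the robot holds the shutter at half travel with the slab lying on its rests (x of slab in the frame of rest_mid between -0.01 and 0.01 m and y of slab in the frame of rest_mid between -0.012 and 0.012 m and z of slab in the frame of rest_mid between -0.003 and 0.003 m and angle between the x axis of slab and the x axis of lightbox, either way round below 0.2 rad and angle between slab's own z axis and vertical below 0.08 rad and linear speed of slab below 0.02 m/s and contact force between slab and lightbox above 0.2 N and contact force between slab and the fingers below 0.1 N and contact force between slab and the arm below 0.1 N and value of joint shutter between 0.032 and 0.048 m and velocity of joint shutter between -0.02 and 0.02 m/s and contact force between any of the fingers, the arm and lightbox above 2 N), for 0.5 s.
At the end, for the whole second after the job is handed in: Slab flat on both rests, centre within 10 mm (box x) and 12 mm (box y) of their midpoint, turned under 0.2 rad, not touched by the robot; the robot holds the shutter still at 40 mm of travel, +-8 mm, with over 2 N; disc, square and tape moved under 25 mm (all of step 2 and distance of each of disc, square, tape from where it was at the start of the episode below 0.025 m); the arm keeps its last pose, push and grip.
It fails at once if a bystander was shoved more than 25 mm (distance of any of disc, square, tape from where it was at the start of the episode above 0.025 m).
It fails at once if the slab was dropped or thrown (linear speed of slab above 0.45 m/s and contact force between slab and the fingers below 0.05 N and height (world z) of slab above 0.015 m).
It also fails if it takes over 51 s, if anything falls off the work surface, if the arm or the gripper's body presses on something with over 40 N, if the wrist force passes 120 N, or if a joint passes its speed limit or range.

## Robot

A 7-joint arm with a two-finger parallel gripper is mounted at the origin on the work surface. World frame = base frame: x ahead of the robot, y to its left, z up, the work surface at z = 0. Lengths are in m, angles in rad, forces in N, time in s.
With the tool pointing down it reaches from about 0.4 to 0.85 m from the base axis. Payload 6.9 kg.
Tool frame: the origin (TCP) lies midway between the tips of the shut fingers; the grasp point (between the pads) lies behind it (ctrl.pinch_z is the z of the grasp point in the tool frame, in m); z points along the fingers, y is the direction in which the jaws open and shut (so a half turn about z gives the same grasp; the last joint's range is limited). The gripper opens to 85 mm and grips with 20 to 120 N. Pads are 22 mm wide; open, the fingers measure 114 mm over their backs; the gripper's body (76 mm by 85 mm) begins 54 mm behind the grasp point. The pads swing forward as they close: fully open they stand 13 mm farther back than shut.
Start: joints at [1.347, 0.507, -0.238, 1.5, 0.126, 1.149, -0.155], TCP at [0.202, -0.592, 0.231] pointing down, gripper open.
Joint ranges: [-3.08, 3.08], [-0.24, 2.05], [-1.43, 1.35], [0, 2.5], [-1.52, 4.66], [0.17, 1.96], [-2.89, 2.89]. Speed limits (rad/s): [2.39, 2.39, 3.14, 3.14, 3.14, 3.14, 3.14].

## Interface

Orientations are given as a unit quaternion [w, x, y, z].
In Python, from station import ctrl, get_state, vision, ticket, models gives the robot as it stands. Calls block until the motion is done:
- ctrl.movep(position, orientation): joint-space move of the TCP to a pose.
- ctrl.movel(position, frame=None, max_speed=0.15): straight line of the TCP; frame=None keeps the orientation; max_speed is the mean speed in m/s.
- ctrl.set_joints(angles): joint-space move.
- ctrl.ungrasp() and ctrl.close_gripper(force=None): open the fingers fully, or close them until they stop; force is the grip in N (None keeps the last).
- ctrl.pause(seconds).
- ctrl.ik(position, orientation): joint angles nearest the present ones, or None.
- get_state(): the state.
- vision.grab_frame(name): name is "side" or "top"; returns (picture, depth): 480x640x3 uint8, blue, green, red; 480x640 float32, m along the optical axis (not along the pixel's ray), 0 where there is no reading.
- vision.camera_info(name): a dict with "mtx" (3x3 intrinsics, pixels), "dist_coeffs" ([k1, k2, p1, p2, k3] as OpenCV has them; the pictures are not rectified), "R" (3x3) and "t" (3): a world point X has camera coordinates R X + t. Camera axes: x right, y down, z forward; pixel columns grow to the right and rows downward; lengths in m; the calibration is good to about 2 mm. A picture is of the moment at which its call begins. camera_info takes no time and is no camera call.
A pose or a line that the arm cannot do raises ctrl.Unreachable and nothing moves.
- ticket.close_job(): hands the job in, once; it reports no verdict.
Trained networks look in the newest picture that a camera, given by its name, has taken for a name from the list of things; names that differ only in an ending like _2 or _b are one class to them, and where a whole thing is asked for, a point or a joint stands for the part that bears it (a point fixed in the world has none). Each returns a list of dicts, best first, with "p" (0 to 1); they miss things now and then, are a little off and sometimes report something else, mostly with a low value. They report only what shows in the picture. A call takes as long as a camera call. They do not tell look-alikes from the thing itself.
- models.recognise(camera, target): "point" ([column, row] in pixels, amid what is visible of it).
- models.masks_of(camera, target): "mask" (480x640 bool, what is visible of it) and "point" ([column, row] in pixels, amid what is visible of it).
The state is a dict: "time": time; "qpos": joint angles; "qd": joint speeds; "tau": joint torques, N m; "tcp_pos": TCP position; "eef_rot": TCP orientation; "contact_force": force on the tool from outside, world axes, zero at the start; "wrist_torque": the same for the moment, N m; "width": finger opening in m.
Only numpy, scipy, OpenCV 4.12 (cv2) and the standard library are available. Lean on these libraries where they do the work, as an engineer would, in place of code of your own. Each camera call takes 0.05 s, during which the arm holds its last target.

## Working session

There is one attempt and no reset: what is moved stays moved. The work goes in short steps, each a Python script; the robot and the scene stay as the last script left them, time stands still between calls to the robot, and variables do not carry over. Pictures are saved under pics/ and viewed, and the job is handed in when it is done.

```bash
ls; mkdir -p pics; python3 - <<'E'
from station import ctrl,get_state,vision
import cv2
s=get_state();print(s['time'],s['tcp_pos'],s['eef_rot'],s['width'],ctrl.pinch_z)
for n in('side','top'):
    p,d=vision.grab_frame(n);cv2.imwrite(f'pics/{n}0.png',p);__import__('numpy').savez(f'{n}0.npz',p=p,d=d)
    i=vision.camera_info(n);print(n,i)
E
```

```text
pics
0.0 [ 0.20160573 -0.59106064  0.23042687] [-8.85348760e-04  9.86511963e-01  1.63686715e-01 -1.46887753e-04] 0.08553171135457541 -0.0187
side {'mtx': array([[486.57248926,   0.        , 321.30842154],
       [  0.        , 486.57248926, 242.63772588],
       [  0.        ,   0.        ,   1.        ]]), 'dist_coeffs': array([-0.00195371,  0.        ,  0.        ,  0.        ,  0.        ]), 'R': array([[-0.93635969, -0.35101949, -0.00398037],
       [-0.20410485,  0.55361371, -0.80737418],
       [ 0.28560766, -0.75518023, -0.59002634]]), 't': array([0.4569926 , 0.18369103, 0.98409523])}
top {'mtx': array([[553.60594116,   0.        , 313.70347046],
       [  0.        , 553.60594116, 236.25385621],
       [  0.        ,   0.        ,   1.        ]]), 'dist_coeffs': array([0.00650155, 0.        , 0.        , 0.        , 0.        ]), 'R': array([[ 2.72215168e-02, -9.99612538e-01,  5.81063870e-03],
       [-9.79325088e-01, -2.78337695e-02, -2.00368792e-01],
       [ 2.00452888e-01, -2.36161832e-04, -9.79703314e-01]]), 't': array([-0.0348043 ,  0.52133984,  1.33970369])}
```

View pics/side0.png

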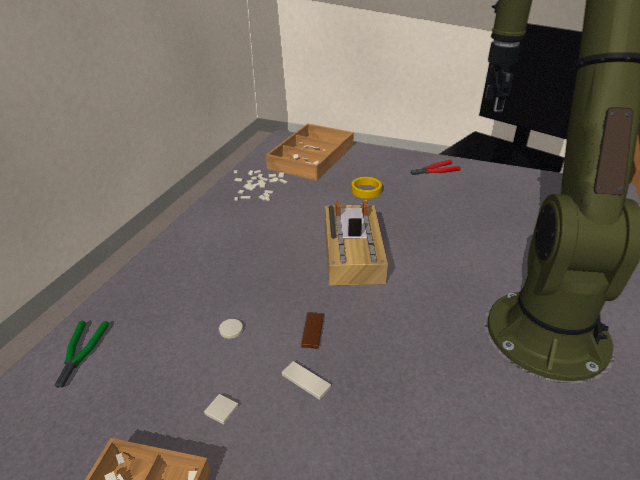

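View pics/top0.png

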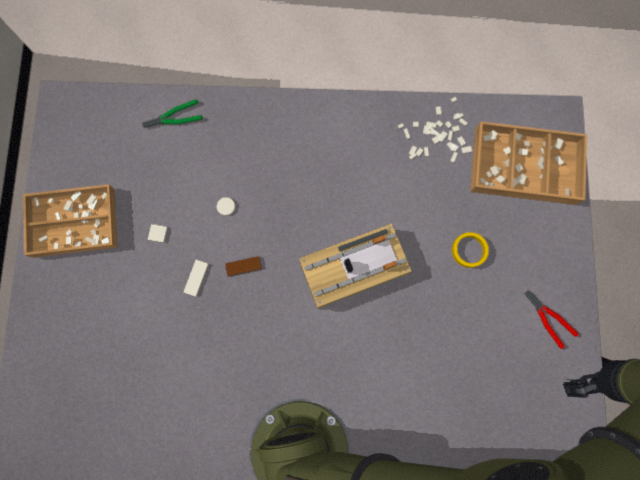

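The top view shows the cream slab at about (196,278) and its brown look-alike at (243,267). The box is around (356,265), with the tab near (348,266) and the rests near (380,239) and (390,267). Next I'll zoom in and measure.

```bash
cat > h.py <<'E'
import numpy as np,cv2
from station import vision
def cloud(n,d):
    i=vision.camera_info(n);v,u=np.mgrid[0:480,0:640]
    uv=np.stack([u,v],-1).reshape(-1,1,2).astype(np.float64)
    r=cv2.undistortPoints(uv,i['mtx'],i['dist_coeffs']).reshape(480,640,2)
    P=np.concatenate([r,np.ones((480,640,1))],-1)*d[...,None]
    return (P-i['t'])@i['R']
def plane(n,uv,z):
    i=vision.camera_info(n)
    r=cv2.undistortPoints(np.array(uv,float).reshape(-1,1,2),i['mtx'],i['dist_coeffs']).reshape(-1,2)
    r=np.c_[r,np.ones(len(r))]@i['R'];c=-i['R'].T@i['t']
    return c+r*((z-c[2])/r[:,2])[:,None]
def proj(n,X):
    i=vision.camera_info(n)
    return cv2.projectPoints(np.array(X,float).reshape(-1,1,3),cv2.Rodrigues(i['R'])[0],i['t'],i['mtx'],i['dist_coeffs'])[0].reshape(-1,2)
E
python3 - <<'E'
from h import *
from station import models,get_state
p=np.load('top0.npz')['p'];d=np.load('top0.npz')['d'];P=cloud('top',d)
cv2.imwrite('pics/topz.png',cv2.resize(p[210:320,290:420],None,fx=6,fy=5.4,interpolation=cv2.INTER_CUBIC))
s=np.load('side0.npz')['p']
cv2.imwrite('pics/sidez.png',cv2.resize(s[190:295,310:400],None,fx=6,fy=5.5,interpolation=cv2.INTER_CUBIC))
vision.grab_frame('side');
vision.grab_frame('top')
for cam in('top','side'):
  for t in('slab','lightbox','disc','square','tape','shutter_tab'):
    for m in models.masks_of(cam,t)[:3]:
        M=m['mask'].astype(np.uint8)
        c=max(cv2.findContours(M,0,2)[0],key=cv2.contourArea).reshape(-1,2)
        z={'slab':.01,'lightbox':.06,'disc':.01,'square':.01,'tape':.025,'shutter_tab':.11}[t]
        W=plane(cam,c,z)*1000
        print(cam,t,round(m['p'],2),np.round(m['point']),M.sum(),'rect',[np.round(a,1) for a in cv2.minAreaRect(W[:,:2].astype(np.float32))])
        if t in('slab','lightbox')and m is not None: np.save(f'mask_{cam}_{t}.npy',M) if m['p']>.5 else 0
print(get_state()['time'])
# height info
for uv in [(196,278),(150,300),(320,285),(315,300),(348,266),(362,241)]: print(uv,np.round(P[uv[1],uv[0]]*1000))
E
```

```text
top slab 0.97 [194. 274.] 471 rect [array([413.5, 278.3]), array([36.1, 89.9]), np.float64(74.6)]
top slab 0.84 [241. 266.] 471 rect [array([448. , 159.5]), array([35. , 90.5]), np.float64(14.4)]
top lightbox 0.57 [354. 269.] 5435 rect [array([ 450.6, -123. ]), array([137.2, 252.7]), np.float64(22.3)]
top disc 0.57 [225. 207.] 274 rect [array([605.3, 213. ]), array([48.9, 44.5]), np.float64(3.2)]
top square 0.81 [157. 232.] 297 rect [array([528.2, 384.6]), array([47. , 44.8]), np.float64(81.1)]
top tape 0.89 [475. 241.] 473 rect [array([ 504.2, -420.1]), array([86.8, 93.8]), np.float64(45.2)]
top tape 0.49 [368. 260.] 1230 rect [array([ 471.6, -159.9]), array([ 63.3, 137.2]), np.float64(21.4)]
top shutter_tab 0.81 [366. 258.] 1185 rect [array([ 457.4, -150.8]), array([ 58.6, 125.9]), np.float64(20.9)]
side slab 0.85 [304. 380.] 901 rect [array([413.1, 281.5]), array([39.9, 94.5]), np.float64(73.4)]
side slab 0.79 [312. 331.] 564 rect [array([446.4, 163.2]), array([33.6, 96.8]), np.float64(14.1)]
side slab 0.38 [352. 245.] 4576 rect [array([ 463.3, -170.1]), array([144.4, 364.8]), np.float64(22.2)]
side lightbox 0.75 [349. 226.] 759 rect [array([ 465.8, -165.9]), array([ 63. , 138.2]), np.float64(20.5)]
side lightbox 0.7 [353. 247.] 4547 rect [array([ 444.6, -103. ]), array([133.3, 338.5]), np.float64(22.2)]
side disc 0.79 [231. 327.] 371 rect [array([602.2, 217.3]), array([44.5, 53.7]), np.float64(28.0)]
side square 0.88 [219. 410.] 624 rect [array([525.2, 389.8]), array([46.6, 47.2]), np.float64(81.7)]
side tape 0.76 [367. 184.] 532 rect [array([ 498.4, -403.6]), array([ 90.7, 124.1]), np.float64(17.7)]
side shutter_tab 0.86 [352. 224.] 637 rect [array([445. , -89.4]), array([ 51.7, 119.7]), np.float64(23.6)]
0.8
(196, 278) [413. 276.  14.]
(150, 300) [355. 392.   0.]
(320, 285) [399. -39.  62.]
(315, 300) [362. -28.  59.]
(348, 266) [ 440. -104.  110.]
(362, 241) [ 510. -140.   70.]
```

```bash
python3 -c "
import cv2,os
print(os.listdir('pics'))"
```

```text
['topz.png', 'side0.png', 'sidez.png', 'top0.png']
```

View pics/topz.png

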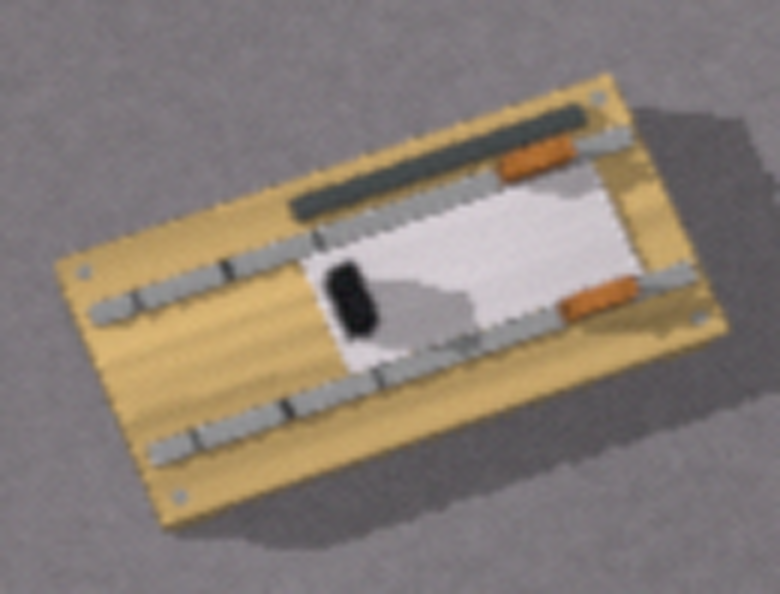

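View pics/sidez.png

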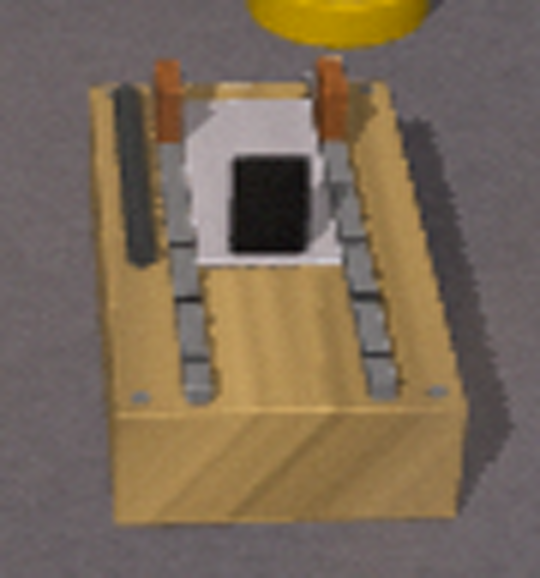

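```bash
cat > fit.py <<'E'
from h import *
from scipy.optimize import least_squares
zm=np.array([(60,265),(610,75),(725,330),(165,525),(137,300),(226,270),(318,240),(192,440),(288,408),(378,379)],float)
# resize half pixel convention
uv=(zm+.5)/[6,5.4]-.5+[290,210]
B=np.array([(65,180,60),(65,-70,60),(-65,-70,60),(-65,180,60),(34,155,68),(34,115,68),(34,75,68),(-34,155,68),(-34,115,68),(-34,75,68)])/1000.
def T(q,B):
    c,s=np.cos(q[2]),np.sin(q[2]);B=np.atleast_2d(B)
    return np.c_[q[0]+c*B[:,0]-s*B[:,1],q[1]+s*B[:,0]+c*B[:,1],B[:,2]]
szm=np.array([(92,88),(385,85),(465,408),(113,412),(183,244),(188,298),(194,357),(353,258),(365,302),(378,353)],float)
suv=(szm+.5)/[6,5.5]-.5+[310,190]
SB=np.array([(65,-70,60),(-65,-70,60),(-65,180,60),(65,180,60),(34,75,68),(34,115,68),(34,155,68),(-34,75,68),(-34,115,68),(-34,155,68)])/1000.
ft=lambda q:(proj('top',T(q,B))-uv).ravel()
fs=lambda q:(proj('side',T(q,SB))-suv).ravel()
for f in(ft,fs,lambda q:np.r_[ft(q),fs(q)]):
    r=least_squares(f,[.46,-.15,.37],loss='soft_l1');q=r.x;e=f(q).reshape(-1,2)
    print(np.round(q,4),np.round(np.abs(e).max(1),1))
np.save('box.npy',q)
print('rest_mid',T(q,[0,-.02,.095]),'tab',T(q,[0,.075,.11]))
for n in('top','side'):
    p=np.load(n+'0.npz')['p'].copy();p=cv2.resize(p,None,fx=6,fy=6,interpolation=cv2.INTER_CUBIC)
    def poly(X):
        u=((proj(n,T(q,np.array(X)/1000.))+.5)*6-.5).astype(int);cv2.polylines(p,[u.reshape(-1,1,2)],True,(0,255,0),1)
    for x in(34,-34): poly([(x+a,-20+b,95) for a,b in((-5,-15),(5,-15),(5,15),(-5,15))])
    poly([(a,75+b,110) for a,b in((-15,-6),(15,-6),(15,6),(-15,6))]);poly(np.array([(65,180,60),(65,-70,60),(-65,-70,60),(-65,180,60)]))
    o=(290,210) if n=='top' else (310,190)
    cv2.imwrite(f'pics/fit_{n}.png',p[o[1]*6:o[1]*6+ (600 if n=='side' else 640),o[0]*6:o[0]*6+780][:600])
E
python3 fit.py
```

```text
[ 0.4734 -0.1748  0.3906] [1.3 0.4 1.  0.2 0.2 0.1 0.1 0.5 0.2 0.2]
[ 0.4725 -0.1752  0.385 ] [0.6 0.9 0.3 0.5 0.3 0.5 0.4 2.8 0.8 0.6]
[ 0.473  -0.175   0.3882] [1.2 0.3 1.1 0.3 0.2 0.2 0.1 0.5 0.3 0.1 0.5 0.9 0.3 0.6 0.4 0.6 0.5 2.8
 0.8 0.5]
rest_mid [[ 0.4805291  -0.19350084  0.095     ]] tab [[ 0.44457278 -0.10556823  0.11      ]]
```

View pics/fit_top.png

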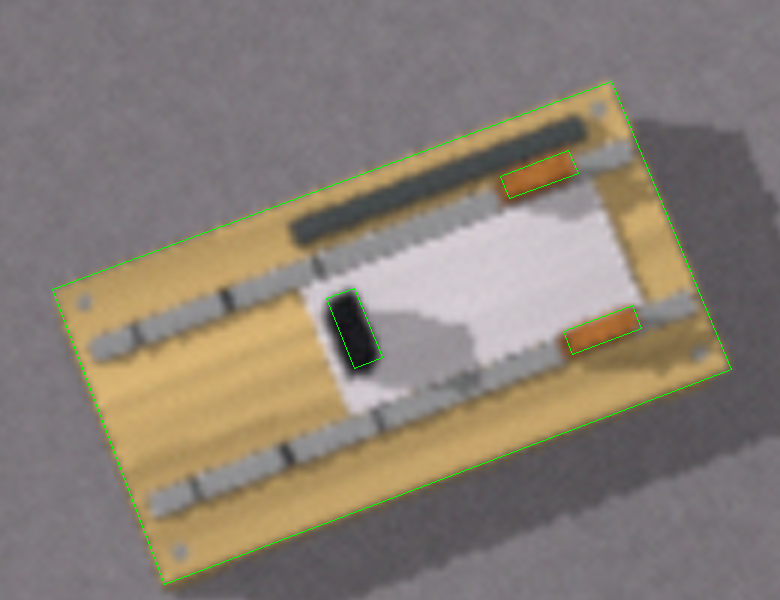

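View pics/fit_side.png

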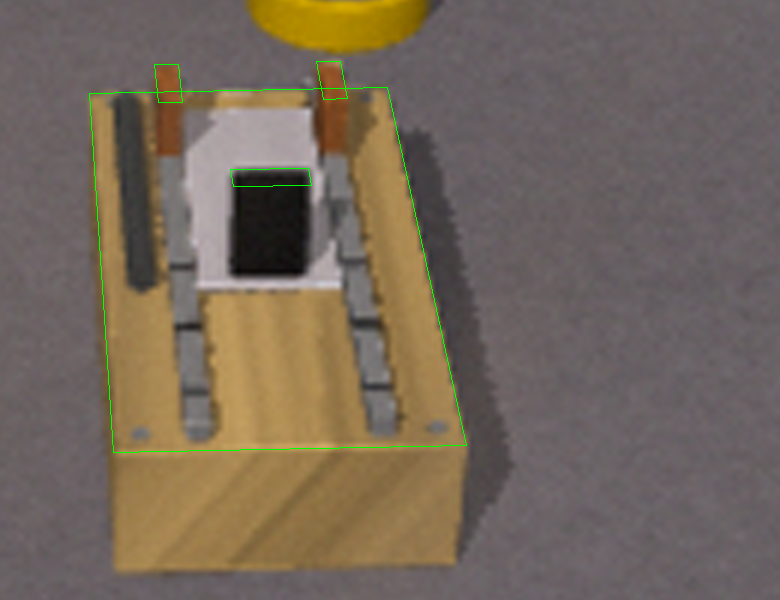

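The overlay matches the rests, tab and box outline in both views, giving a box pose of about (0.473, -0.175) with yaw 0.388. Next I'll refine the slab pose and check reachability.

```bash
cat >> h.py <<'E'
from scipy.optimize import minimize
def quat(psi): return [0,np.cos(psi/2),np.sin(psi/2),0]
def prism(n,q,z0,S=4):
    L,W,H=.09,.034,.01;c,s=np.cos(q[2]),np.sin(q[2])
    X=[(q[0]+c*a-s*b,q[1]+s*a+c*b,z) for a in(-L/2,L/2) for b in(-W/2,W/2) for z in(z0,z0+H)]
    u=proj(n,X);h=cv2.convexHull(u.astype(np.float32))
    m=np.zeros((480*S,640*S),np.uint8);cv2.fillPoly(m,[np.round(((h+.5)*S-.5)*16).astype(np.int32)],1,shift=4);return m
def fitslab(masks,q0,z0=0,S=4):
    big={n:cv2.resize(m.astype(np.uint8),None,fx=S,fy=S,interpolation=cv2.INTER_NEAREST) for n,m in masks.items()}
    def cost(q):
        t=0
        for n,b in big.items():
            m=prism(n,q,z0,S);t+=1-(m&b).sum()/(m|b).sum()
        return t
    r=minimize(cost,q0,method='Nelder-Mead',options=dict(initial_simplex=np.array(q0)+np.array([[0,0,0],[.006,0,0],[0,.006,0],[0,0,.06]]),xatol=1e-4,fatol=1e-4))
    return r.x,r.fun
E
python3 - <<'E'
from h import *
from station import ctrl
ms={}
for n in('top','side'):
    p=np.load(n+'0.npz')['p'].astype(int)
    c=(196,278) if n=='top' else (306,380)
    # cream: bright relative to the bluish-gray table
    g=(p[...,1]>150).astype(np.uint8)
    k,l=cv2.connectedComponents(g);M=l==l[c[1],c[0]];ms[n]=M;print(n,M.sum(),p[c[1],c[0]])
for s in({'top':ms['top']},{'side':ms['side']},ms): q,f=fitslab(s,[.4135,.279,-.27]);print(q,f)
np.save('slab.npy',q)
b=np.load('box.npy')
from fit import T
for X,a in(((q[0],q[1],.1),q[2]),((q[0],q[1],.002),q[2]),(T(b,[0,-.02,.2])[0],b[2]),(T(b,[0,-.02,.097])[0],b[2]),(T(b,[0,.075,.15])[0],b[2]),(T(b,[0,.075,.077])[0],b[2]),(T(b,[0,.115,.077])[0],b[2])):
    for h in(0,np.pi): r=ctrl.ik(X,quat(a+h));print(np.round(X,3),h,None if r is None else np.round(r,2))
E
```

```text
top 481 [200 220 224]
side 820 [173 190 200]
[ 0.41612082  0.28037881 -0.2805832 ] 0.0639734774066798
[ 0.41634492  0.27785018 -0.30278413] 0.11531190926275992
[ 0.41552617  0.27978569 -0.28166704] 0.20102883828339702
[ 0.4734 -0.1748  0.3906] [1.3 0.4 1.  0.2 0.2 0.1 0.1 0.5 0.2 0.2]
[ 0.4725 -0.1752  0.385 ] [0.6 0.9 0.3 0.5 0.3 0.5 0.4 2.8 0.8 0.6]
[ 0.473  -0.175   0.3882] [1.2 0.3 1.1 0.3 0.2 0.2 0.1 0.5 0.3 0.1 0.5 0.9 0.3 0.6 0.4 0.6 0.5 2.8
 0.8 0.5]
rest_mid [[ 0.4805291  -0.19350084  0.095     ]] tab [[ 0.44457278 -0.10556823  0.11      ]]
[0.416 0.28  0.1  ] 0 [-0.75  0.48  0.16  2.   -0.12  0.67 -2.37]
[0.416 0.28  0.1  ] 3.141592653589793 [ 0.01  0.66 -1.04  1.99  0.73  0.92 -0.12]
[0.416 0.28  0.002] 0 [-0.75  0.64  0.16  2.08 -0.23  0.43 -2.26]
[0.416 0.28  0.002] 3.141592653589793 [-0.37  0.66 -0.41  2.08  0.53  0.5   0.11]
[ 0.481 -0.194  0.2  ] 0 [ 0.65  0.39 -0.45  1.83  0.2   0.97 -1.06]
[ 0.481 -0.194  0.2  ] 3.141592653589793 [ 1.09  0.61 -1.22  1.82  0.62  1.17  1.62]
[ 0.481 -0.194  0.097] 0 [ 0.58  0.51 -0.36  1.96  0.27  0.72 -1.12]
[ 0.481 -0.194  0.097] 3.141592653589793 [ 1.05  0.78 -1.23  1.95  0.86  1.07  1.4 ]
[ 0.445 -0.106  0.15 ] 0 [ 0.53  0.37 -0.47  2.04  0.24  0.78 -1.27]
[ 0.445 -0.106  0.15 ] 3.141592653589793 [ 0.98  0.59 -1.22  2.04  0.67  1.    1.37]
[ 0.445 -0.106  0.077] 0 [ 0.43  0.48 -0.36  2.13  0.29  0.58 -1.32]
[ 0.445 -0.106  0.077] 3.141592653589793 [ 0.93  0.74 -1.23  2.12  0.9   0.95  1.15]
[ 0.429 -0.069  0.077] 0 [ 0.37  0.45 -0.37  2.18  0.31  0.56 -1.41]
[ 0.429 -0.069  0.077] 3.141592653589793 [ 0.87  0.71 -1.23  2.18  0.89  0.91  1.05]
```

```bash
python3 - <<'E'
from h import *
from station import ctrl,get_state
q=np.load('slab.npy');P=lambda z:[q[0],q[1],z]
def st(t): s=get_state();print(t,round(s['time'],2),np.round(s['tcp_pos'],4),np.round(s['contact_force'],1),round(s['width'],4),np.round(s['qpos'],2),flush=True)
ctrl.movep(P(.18),quat(q[2]));st('above')
ctrl.movel(P(.03),max_speed=.12);st('near')
ctrl.movel(P(.002),max_speed=.05);st('down')
ctrl.close_gripper(30);st('closed')
ctrl.movel(P(.03),max_speed=.06);st('lift')
for n in('side','top'):
    p,d=vision.grab_frame(n);cv2.imwrite(f'pics/{n}1.png',p)
    o=(256,330) if n=='side' else (146,230)
    cv2.imwrite(f'pics/{n}1z.png',cv2.resize(p[o[1]:o[1]+100,o[0]:o[0]+100],None,fx=6,fy=6))
E
```

```text
above 3.94 [0.4161 0.2791 0.18  ] [ 0.3 -0.2  0.9] 0.0851 [-0.89  0.39  0.36  1.9  -0.17  0.88 -2.31]
near 5.34 [0.4159 0.28   0.0305] [ 0.1  0.3 -0.4] 0.0853 [-0.81  0.6   0.25  2.06 -0.29  0.51 -2.2 ]
down 6.05 [0.4155 0.2797 0.0019] [-0.2 -0.2  1. ] 0.0853 [-0.79  0.65  0.22  2.08 -0.31  0.44 -2.18]
closed 6.58 [0.4156 0.2798 0.0023] [-0.8 -0.7  5.7] 0.0328 [-0.79  0.65  0.22  2.08 -0.31  0.44 -2.18]
lift 7.2 [0.4156 0.2799 0.0302] [-0.1  0.5 -0.7] 0.0331 [-0.81  0.6   0.25  2.06 -0.29  0.51 -2.2 ]
```

View pics/side1z.png

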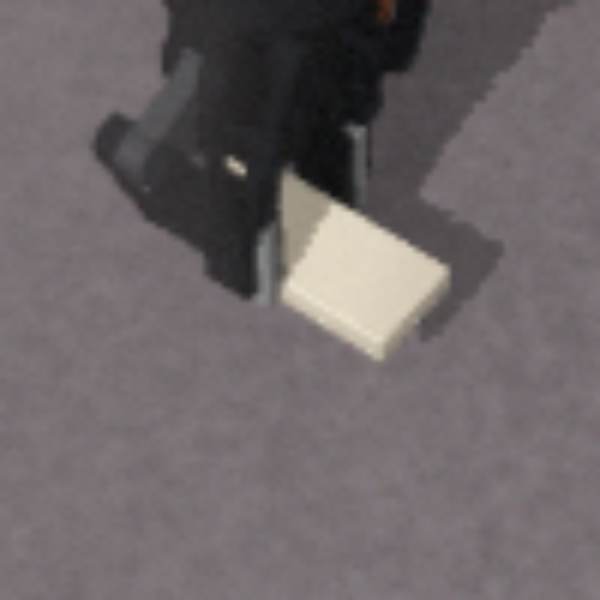

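View pics/top1z.png

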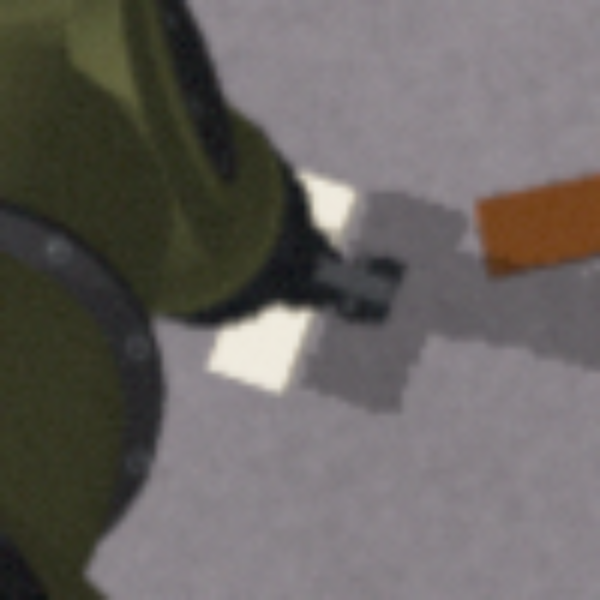

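The slab is gripped near its middle and looks level. In the top zoom its corners are near (355,188), (208,370) and (283,393). I'll compare those with the corners predicted from the commanded pose.

```bash
python3 - <<'E'
from h import *
q=np.load('slab.npy');z0=.028
c,s=np.cos(q[2]),np.sin(q[2])
X=[(q[0]+c*a-s*b,q[1]+s*a+c*b,z0+.01) for a in(-.045,.045) for b in(-.017,.017)]
print('top pred',((proj('top',X)+.5-[146,230])*6).round())
print('side pred',((proj('side',X)+.5-[256,330])*6).round())
c=((np.array([(208,370),(283,393),(355,188)])/6-.5)+[146,230])
W=plane('top',c,.038);print(W)
E=lambda X:[round(((X[0]-q[0])*np.cos(q[2])+(X[1]-q[1])*np.sin(q[2]))*1000,1),round((-(X[0]-q[0])*np.sin(q[2])+(X[1]-q[1])*np.cos(q[2]))*1000,1)]
print([E(w) for w in W])
c=((np.array([(378,343),(448,268),(287,290)])/6-.5)+[256,330])
print('side',[E(w) for w in plane('side',c,.038)])
E
```

```text
top pred [[284. 393.]
 [207. 368.]
 [358. 189.]
 [282. 164.]]
side pred [[449. 264.]
 [379. 341.]
 [212. 124.]
 [140. 194.]]
[[0.37632499 0.30798518 0.038     ]
 [0.36766691 0.27628027 0.038     ]
 [0.4542438  0.25226102 0.038     ]]
[[np.float64(-45.5), np.float64(16.2)], [np.float64(-45.0), np.float64(-16.7)], [np.float64(44.8), np.float64(-15.7)]]
side [[np.float64(-45.2), np.float64(17.8)], [np.float64(-45.8), np.float64(-15.6)], [np.float64(-12.7), np.float64(18.7)]]
```

The grasp is within 1 mm of nominal. Next I'll carry the slab to the rests.

```bash
python3 - <<'E'
from h import *
from station import ctrl,get_state
def st(t): s=get_state();print(t,round(s['time'],2),np.round(s['tcp_pos'],4),np.round(s['contact_force'],1),round(s['width'],4),flush=True)
q=np.load('slab.npy');b=np.load('box.npy')
def W(x,y,z): c,s=np.cos(b[2]),np.sin(b[2]);return [b[0]+c*x-s*y,b[1]+s*x+c*y,z]
ctrl.movel([q[0],q[1],.22],max_speed=.15);st('up')
ctrl.movep(W(0,-.02,.22),quat(b[2]));st('over')
ctrl.movel(W(0,-.02,.125),max_speed=.1);st('near')
for n in('side','top'):
    p,d=vision.grab_frame(n);cv2.imwrite(f'pics/{n}2.png',p)
    o=(306,165) if n=='side' else (330,215)
    cv2.imwrite(f'pics/{n}2z.png',cv2.resize(p[o[1]:o[1]+100,o[0]:o[0]+100],None,fx=6,fy=6))
E
```

```text
up 8.72 [0.4151 0.2795 0.2192] [-0.  -0.  -0.1] 0.0329
over 10.46 [ 0.4809 -0.1924  0.2198] [-0.   0.7 -0.3] 0.0329
near 11.56 [ 0.4809 -0.1937  0.1255] [-0.2 -0.2 -0. ] 0.0329
```

View pics/side2z.png

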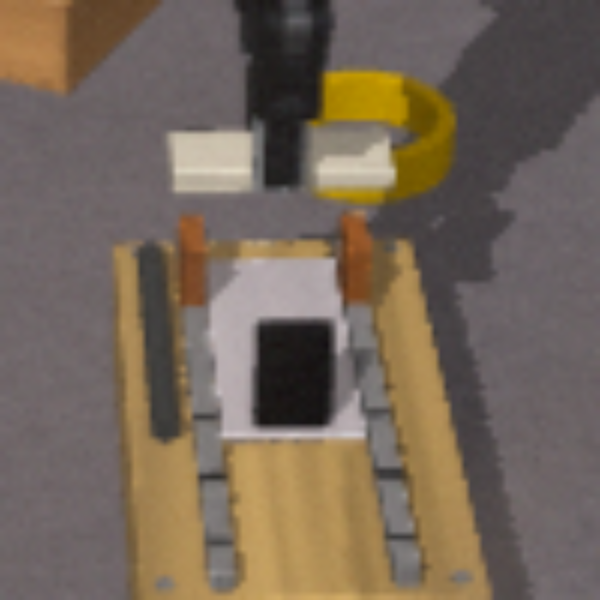

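View pics/top2z.png

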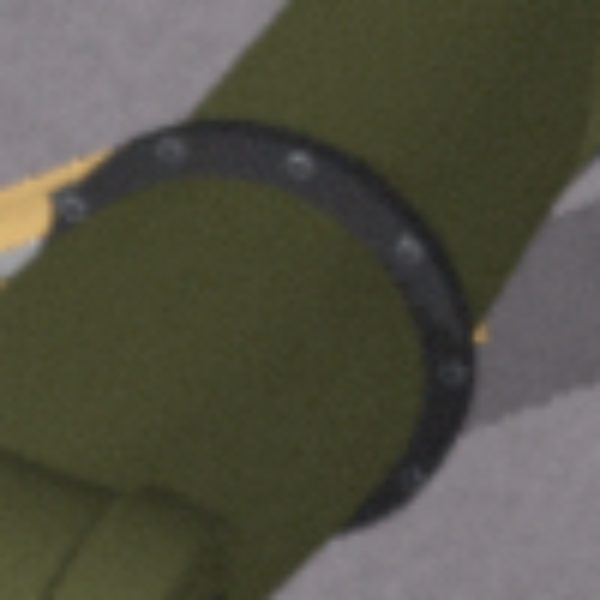

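In the side view the slab is level and centred over the two rests. The top view is blocked by the arm. I'll lower it until it touches, then release.

```bash
python3 - <<'E'
from h import *
from station import ctrl,get_state
def st(t): s=get_state();print(t,round(s['time'],2),np.round(s['tcp_pos'],4),np.round(s['contact_force'],1),round(s['width'],4),flush=True);return s['contact_force'][2]
b=np.load('box.npy')
def W(x,y,z): c,s=np.cos(b[2]),np.sin(b[2]);return [b[0]+c*x-s*y,b[1]+s*x+c*y,z]
ctrl.movel(W(0,-.02,.1),max_speed=.05);f0=st('near')
z=.1
while z>.0935:
    z-=.001;ctrl.movel(W(0,-.02,z),max_speed=.02)
    if st('z')-0>2.5:break
ctrl.ungrasp();st('open')
ctrl.movel(W(0,-.02,.13),max_speed=.06)
ctrl.movel(W(0,-.02,.22),max_speed=.15);st('up')
p,d=vision.grab_frame('side');cv2.imwrite('pics/side3.png',p)
cv2.imwrite('pics/side3z.png',cv2.resize(p[165:265,306:406],None,fx=6,fy=6))
E
```

```text
near 12.31 [ 0.4804 -0.1936  0.0998] [ 0.1  0.3 -0.2] 0.0326
z 12.56 [ 0.4807 -0.1935  0.0992] [ 0.2 -0.8 -0.2] 0.0328
z 12.81 [ 0.4806 -0.1934  0.098 ] [-0.5  0.3 -0.4] 0.0328
z 13.06 [ 0.4807 -0.1935  0.0974] [-1.4  1.2  4.8] 0.0331
open 13.62 [ 0.4805 -0.1935  0.0969] [ 0.5  0.7 -0.6] 0.0854
up 15.07 [ 0.4801 -0.1931  0.2191] [-0.2  0.5 -0.3] 0.0854
```

View pics/side3z.png

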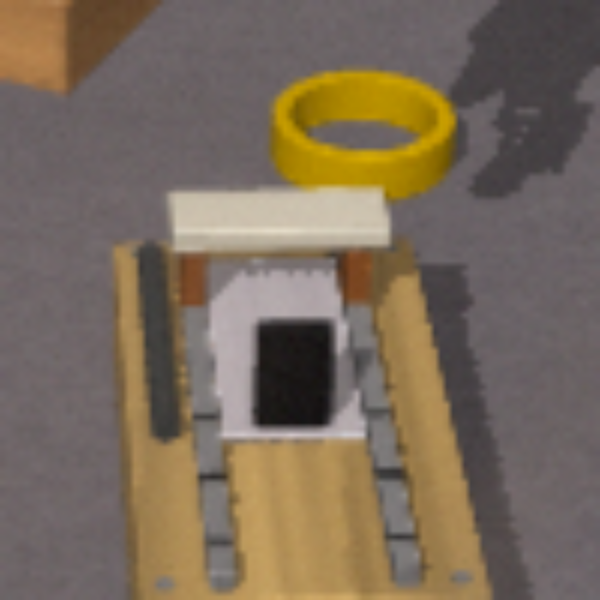

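The slab bridges both rests and looks level. I'll check its pose numerically, then go for the tab.

```bash
python3 - <<'E'
from h import *
b=np.load('box.npy');c,s=np.cos(b[2]),np.sin(b[2])
X=[(b[0]+c*x-s*y,b[1]+s*x+c*y,z) for x,y,z in((45,-37,105),(-45,-37,105),(45,-3,95),(-45,-3,95),(45,-3,105),(-45,-3,105)) for x,y,z in[(x/1000,y/1000,z/1000)]]
print(((proj('side',X)+.5-[306,165])*6).round())
E
python3 - <<'E'
from h import *
from station import ctrl,get_state
def st(t): s=get_state();print(t,round(s['time'],2),np.round(s['tcp_pos'],4),np.round(s['contact_force'],1),round(s['width'],4),flush=True)
b=np.load('box.npy')
def W(x,y,z): c,s=np.cos(b[2]),np.sin(b[2]);return [b[0]+c*x-s*y,b[1]+s*x+c*y,z]
ctrl.movel(W(0,.075,.2),max_speed=.12);st('over')
ctrl.movel(W(0,.075,.14),max_speed=.1);st('near')
for n in('side','top'):
    p,d=vision.grab_frame(n)
    o=(306,165) if n=='side' else (300,215)
    cv2.imwrite(f'pics/{n}4z.png',cv2.resize(p[o[1]:o[1]+100,o[0]:o[0]+100],None,fx=6,fy=6))
E
```

```text
[[165. 192.]
 [380. 188.]
 [168. 256.]
 [387. 252.]
 [169. 235.]
 [389. 231.]]
over 16.08 [ 0.445  -0.1062  0.2002] [0.7 0.1 0.1] 0.0855
near 16.83 [ 0.4449 -0.1059  0.1403] [ 0.9 -0.1 -0.4] 0.0852
```

View pics/side4z.png

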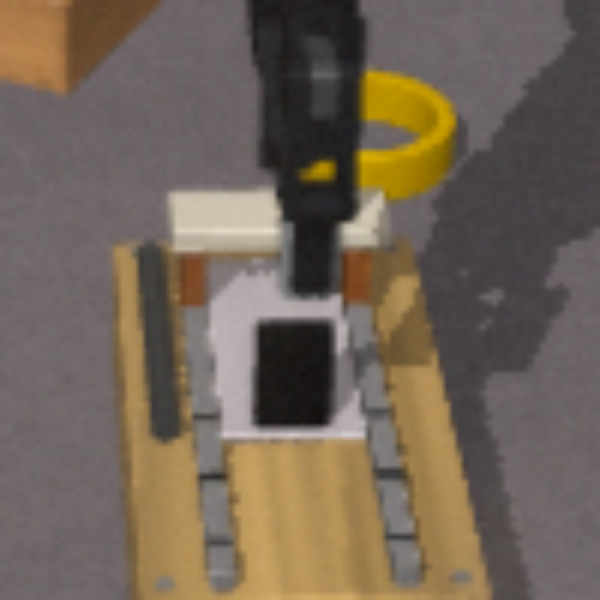

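View pics/top4z.png

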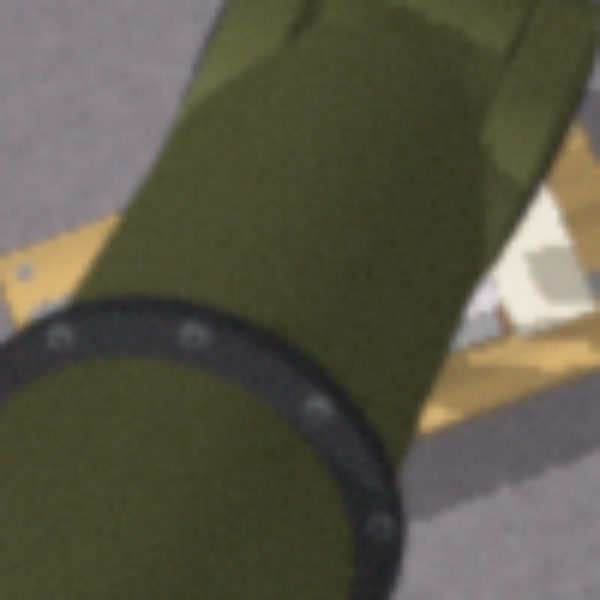

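The slab's side-view edges match the prediction to within about 1 px. Now I'll grip the tab, slide it 40 mm and check.

```bash
python3 - <<'E'
from h import *
from station import ctrl,get_state
def st(t): s=get_state();print(t,round(s['time'],2),np.round(s['tcp_pos'],4),np.round(s['contact_force'],1),round(s['width'],4),flush=True)
b=np.load('box.npy')
def W(x,y,z): c,s=np.cos(b[2]),np.sin(b[2]);return [b[0]+c*x-s*y,b[1]+s*x+c*y,z]
ctrl.movel(W(0,.075,.078),max_speed=.06);st('down')
ctrl.close_gripper(80);st('closed')
ctrl.movel(W(0,.115,.078),max_speed=.03);st('half')
ctrl.pause(.6);st('held')
for n in('side','top'):
    p,d=vision.grab_frame(n);cv2.imwrite(f'pics/{n}5.png',p)
    o=(306,165) if n=='side' else (300,215)
    cv2.imwrite(f'pics/{n}5z.png',cv2.resize(p[o[1]:o[1]+100,o[0]:o[0]+100],None,fx=6,fy=6))
s=get_state();t=np.array(s['tcp_pos'][:2])-b[:2];print('box xy',t@[np.cos(b[2]),np.sin(b[2])],t@[-np.sin(b[2]),np.cos(b[2])])
E
```

```text
down 18.12 [ 0.4448 -0.1056  0.0783] [0.8 0.2 0.7] 0.0853
closed 18.78 [ 0.4445 -0.1053  0.0782] [-1.   1.9  5.6] 0.0111
half 20.27 [ 0.43   -0.0701  0.0782] [ 0.6 -8.5  0.9] 0.0109
held 20.87 [ 0.43   -0.0701  0.0782] [ 0.  -8.7  1.3] 0.0109
box xy -7.743757979259853e-05 0.11331984786006184
```

View pics/side5z.png

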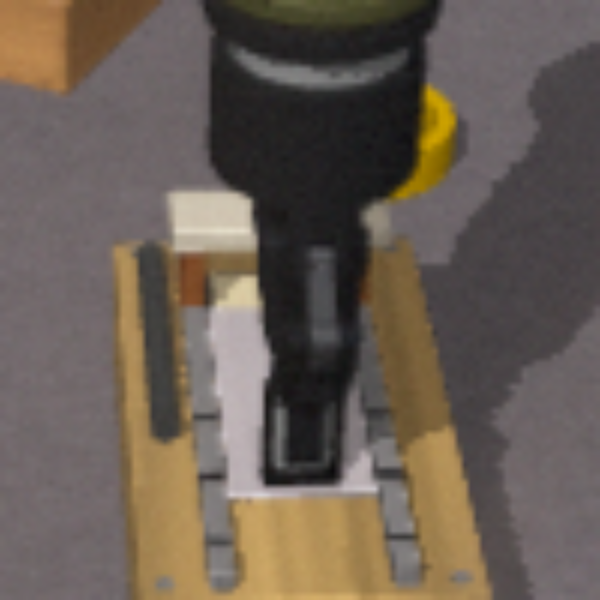

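View pics/top5.png

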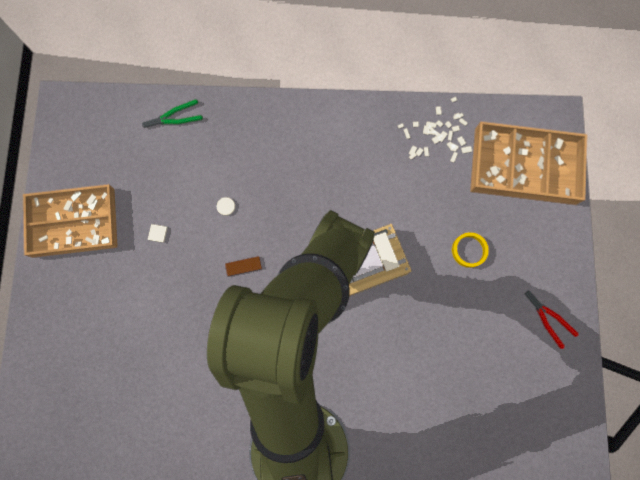

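The slab still lies on its rests and the shutter is held open. Its front edge is at about (300,495) in the side zoom and was at about (295,437) when shut. I'll measure the travel more exactly.

```bash
python3 - <<'E'
from h import *
b=np.load('box.npy')
a=np.load('side0.npz')['p'].astype(float).mean(2);e=cv2.imread('pics/side5.png').astype(float).mean(2)
def edge(g,col,r0,r1):
    c=g[r0:r1,col];gr=-np.diff(c);k=gr.argmax();w=gr[max(0,k-1):k+2].clip(0);return r0+.5+(np.arange(max(0,k-1),k+2)[:len(w)]@w)/w.sum()
for col in (345,346,347,348,364,365):
    o=[]
    for g,(r0,r1) in((a,(233,243)),(e,(240,254))):
        r=edge(g,col,r0,r1);W=plane('side',[(col,r)],.066)[0];t=W[:2]-b[:2]
        o.append((r,t@[-np.sin(b[2]),np.cos(b[2])]*np.array(1)))
    print(col,np.round(o,4).tolist(),'travel mm',round((o[1][1]-o[0][1])*1000,1))
E
```

```text
345 [[237.5, 0.0856], [247.5, 0.1248]] travel mm 39.2
346 [[237.5, 0.0857], [247.592, 0.1252]] travel mm 39.5
347 [[237.5, 0.0858], [247.5, 0.125]] travel mm 39.2
348 [[237.5, 0.0859], [247.766, 0.1261]] travel mm 40.2
364 [[237.7174, 0.088], [246.7105, 0.1233]] travel mm 35.3
365 [[237.6715, 0.0879], [246.663, 0.1232]] travel mm 35.3
```

All the estimates put the travel at about 38 mm: TCP displacement, edge shift and spring force. I'll nudge it 1.7 mm further, check bystanders and slab, then hand in.

```bash
python3 - <<'E'
from h import *
from station import ctrl,get_state,ticket
b=np.load('box.npy')
def W(x,y,z): c,s=np.cos(b[2]),np.sin(b[2]);return [b[0]+c*x-s*y,b[1]+s*x+c*y,z]
ctrl.movel(W(0,.1167,.078),max_speed=.01);ctrl.pause(1)
p,d=vision.grab_frame('side')
g=p.astype(float).mean(2);o=cv2.imread('pics/side3.png').astype(float).mean(2)
for n,(x0,y0,x1,y1) in dict(disc=(215,315,247,342),square=(200,392,242,426),slabL=(333,195,346,215)).items():
    sh=cv2.phaseCorrelate(o[y0:y1,x0:x1],g[y0:y1,x0:x1]);print(n,np.round(sh[0],2))
s=get_state();t=np.array(s['tcp_pos'][:2])-b[:2];print(s['time'],'y',t@[-np.sin(b[2]),np.cos(b[2])],np.round(s['contact_force'],1),s['width'],np.abs(s['qd']).max())
ticket.close_job()
E
```

```text
disc [0.08 0.45]
square [ 0.5  -0.03]
slabL [ 0.46 -0.72]
22.3333 y 0.11496433561660217 [ 0.9 -8.3  1.8] 0.011089965608023325 0.0025527954039150005
the job is handed in; nothing more can be done
```

The job is handed in at about 22 s of the 51 s allowed. The slab lies across both rests, and the gripper holds the shutter at roughly half travel.

- **Slab:** I gripped the cream slab across its 34 mm and lowered it until it touched the rests. I released it with the shutter still shut. In the side view its corners matched the predicted pose, which puts it about 1–2 mm from centred, and it looked level.
- **Shutter:** I gripped the tab and slid it along the box's +y. The first stop was short, at about 38 mm of travel, so I nudged it further. The gripper ended at y = 0.115 m in the box frame, against 0.115 m wanted. The spring pulled back with about 8.3 N and the arm was still. At the first stop, the plate-edge estimates disagreed by column: 39–40 mm on the left and 35 mm on the right. I did not re-measure the edge after the nudge.
- **Bystanders:** The disc and square showed image shifts of half a pixel or less after placing. Neither the tape nor the brown look-alike was approached; I checked them only by eye, and both looked unmoved in the last top picture. The slab's visible end shifted by about 0.9 px in the last check. I put that down to picture noise on a very small patch, but have no second measurement to confirm it.

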